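# Set and lock the carriage stop of an assembly jig

### The arm

A 6-joint arm with a two-finger parallel gripper is mounted at the origin on the work surface. World frame = base frame: x ahead of the robot, y to its left, z up, the work surface at z = 0. Lengths are in m, angles in rad, forces in N, time in s.
With the tool pointing down it reaches from about 0.325 to 0.9 m from the base axis. Payload 3.5 kg.
Tool frame: the origin (TCP) lies at the very end of the fingers, on their centre line; the grasp point (between the pads) lies 19 mm behind it; x points along the fingers, z is the direction in which the jaws open and shut, and the axes are right-handed (so a half turn about x gives the same grasp; the last joint's range is limited). The gripper opens to 85 mm and grips with 20 to 120 N. Pads are 22 mm wide; open, the fingers measure 114 mm over their backs; the gripper's body (76 mm by 85 mm) begins 54 mm behind the grasp point. The pads swing forward as they close: fully open they stand 13 mm farther back than shut.
Start: joints at [-1.271, 0.276, -0.026, 1.268, 0, 1.467], TCP at [0.245, -0.575, 0.231] pointing down, gripper open.
Joint ranges: [-3.12, 3.12], [-0.85, 1.88], [-1.08, 1.24], [-1.95, 2.15], [-1.57, 1.53], [-3.14, 3.14]. Speed limits (rad/s): [2.57, 2.57, 3.14, 3.14, 3.14, 3.14].

### API

Orientations are given as a rotation vector (axis times angle).
In Python, from bench import bot gives the robot as it stands.
- The arm moves only by the tool apply_moves, never from a script. Its argument "targets" is a list of rows, each a list of 2 entries, a list of its own where there are three numbers: the shift along the tool's x, y, z in units of 40 mm (1.0 is 40 mm), then the turn about the tool's x in degrees. In form: [[[dx, dy, dz], roll], ...]. A call has 1 to 12 rows; each row is the pose to reach, as a shift and turn from the pose measured when the call began, along the tool's axes at that moment; what a row does not reach only later rows make up. A row lasts 1/8 s, in which the tool goes at most 62.5 mm and 10.7 degrees, less where a joint would pass 70% of its speed; a pose out of reach is approached as far as the arm can. A call with a gripper value outside its range is refused whole. "claw" is the gripper's target within -1 to 1 (shut at 1, half-way at 0, fully open at -1), set as the call begins (left out, the last holds). The fingers move at their own pace and stop on an object; "force" is the grip in N (left out, the last holds). Time passes only in rows, so rows that repeat a pose let the fingers close. It gives the time, the measured TCP pose, the force and the opening at its end, in the units of the state.
- bot.sense(): the state, without advancing time (a new reading comes with each control period).
- bot.get_image(name): name is "side" or "top" or "wrist"; returns (picture, depth): 384x512x3 uint8, red, green, blue; 384x512 float32, m along the optical axis (not along the pixel's ray), 0 where there is no reading.
- bot.camera_info(name): a dict with "K" (3x3 intrinsics, pixels), "pose" (4x4, takes a point from camera to world coordinates). Camera axes: x right, y up, looking along -z (the intrinsics and any distortion apply to the point x, -y, -z); pixel columns grow to the right and rows downward; lengths in m; the calibration is good to about 2 mm. A picture is of the moment at which its call begins: read the wrist's pose just before it. camera_info takes no time and is no camera call; for the wrist camera it gives the pose at the moment of the call.
- bot.close_job(): hands the job in, once; it reports no verdict.
The state is a dict: "t": time; "qpos": joint angles; "qd": joint speeds; "joint_torque": joint torques, N m; "ee_pos": TCP position; "orientation": TCP orientation; "wrist_force": force on the tool from outside, world axes, zero at the start; "wrist_torque": the same for the moment, N m; "opening": finger opening in m.
Only numpy, scipy, OpenCV 4.12 (cv2) and the standard library are available. Lean on these libraries where they do the work, as an engineer would, in place of code of your own. Each camera call takes 0.05 s, during which the arm holds its last target. There are 200 camera calls.

### The job

Loosen the clamp knob on the jig's carriage, slide the carriage up so that its jaw gently pushes the workpiece fully home and snug against the fixed end stop with no gap left, then screw the knob down hard, regrasping as needed, so that the carriage is firmly locked there, and let go. Do not squeeze the workpiece hard, and leave the bin, bottle and screwdriver where they are.

Things in the scene. Friction and masses are not known exactly. Their poses are not given: they have to be found in the camera images.
- jig: assembly jig fixed on the bench: aluminium rail 360 mm long (its x, from -245 to +115 mm), 90 wide (y), 30 high. Origin: underside, on the centre line. At its -x end a fixed end stop, 90 mm tall. Two guide strips 10 mm high, 64 mm apart, on the rail keep the workpiece straight. The carriage slides along x
- stop_face (a point): middle of the end stop's inner face (at x=-220 mm, z=55 mm of the jig), against which the workpiece's rod ends must come to rest; axes as the jig's
- jaw_face (a point): on the sliding carriage: middle of its steel jaw's face, which looks to the jig's -x (the end stop); 45 mm to the -x side of the knob's axis; axes as the jig's. The carriage is an aluminium saddle 84 mm long, 102 wide, top 64 mm above the bench, jaw's top 74; it travels about 140 mm along the rail, drags with about 2.5 N when unclamped
- knob_grip (a point): clamp knob on the carriage: black T knob on a vertical axis. Blade 66 mm long (point's x), 14 thick (y), 28 high, from 102 to 130 mm above the bench; the point is on the axis at mid height. Clockwise from above tightens. At the start only lightly nipped; loose it turns with 0.03 N m. How far to turn is unknown: once it bites, resistance grows steadily, over about 3 rad, to 0.2 N m
- shoe: steel shoe, hidden inside the carriage, on the lower end of the knob's screw; tightening the knob presses it on the rail's strip. Clamped hard is when the knob resists with more than about 0.12 N m
- strip: steel strip hidden in the rail's slot, on which the shoe presses
- workpiece: aluminium slide-unit body, about 400 g (hollow), lying loose on the rail between end stop and jaw: 120 mm long over all (its x, parallel to the jig's x), 60 mm wide, 48 mm high; two 16 mm steel rods stick out 22 mm at its -x end, towards the end stop. Origin: centre of its underside, midway of the 120 mm
- bin: bystander: open green plastic bin, 120 x 90 x 55 mm, origin under its centre
- bottle: bystander: white bottle, 56 mm in diameter, 140 mm tall, origin under its centre
- screwdriver: bystander: screwdriver with a red handle, 190 mm long, lying on the bench
Not all that is in view belongs to the job. What is shaped like the workpiece but blue is not meant.

How it is judged:
On the way, in this order (a step that is already met when the one before it is completed fails the run):
1. the clamp has been freed: the shoe no longer presses on the rail (under 1 N) (contact force between shoe and strip below 1 N), for 0.1 s.
2. with the clamp not yet hard, the carriage's jaw has pushed the workpiece home: at most 2.5 mm of gap in all between end stop, workpiece and jaw (x of jaw_face in the frame of jig below -0.0975 m and x of workpiece in the frame of jig below -0.158 m and z of workpiece in the frame of jig below 0.034 m and angle between workpiece's own z axis and vertical below 0.06 rad and not (contact force between shoe and strip above 35 N)), for 0.2 s.
At the end, for the whole second after the job is handed in: The workpiece lies flat on the rail between end stop and jaw with at most 2.5 mm of gap in all (at most 2 mm at the end stop), and the knob is screwed down so that the shoe presses on the rail with more than 35 N (about 1.5 rad of turn past the first bite); all at rest and let go (x of jaw_face in the frame of jig below -0.0975 m and x of workpiece in the frame of jig below -0.158 m and z of workpiece in the frame of jig below 0.034 m and angle between workpiece's own z axis and vertical below 0.06 rad and contact force between shoe and strip above 35 N and linear speed of workpiece below 0.01 m/s); the robot touches nothing.
It fails at once if the workpiece is squeezed between jaw and end stop with more than about 70 N (150 N summed over all its contacts with the jig, its weight included) (contact force between workpiece and jig above 150 N).
It fails at once if the bin is moved by more than 25 mm (distance of bin from where it was at the start of the episode above 0.025 m).
It fails at once if the bottle is moved by more than 25 mm (distance of bottle from where it was at the start of the episode above 0.025 m).
It fails at once if the screwdriver is moved by more than 25 mm (distance of screwdriver from where it was at the start of the episode above 0.025 m).
It also fails if it takes over 67 s, if anything falls off the work surface, if the arm or the gripper's body presses on something with over 40 N, if the wrist force passes 120 N, or if a joint passes its speed limit or range.

## Working session

There is one attempt and no reset: what is moved stays moved. The work goes in short steps, Python scripts to look and compute and a tool call to move; the robot and the scene stay as the last step left them, time stands still between calls to the robot, and variables do not carry over. Pictures are saved under pics/ and viewed, about 8 in all and at most 12, crops included, and the job is handed in when it is done.

Besides the shell and the picture viewer there is one more tool, called after "Emit:" in YAML: its name, and indented under it one key for each argument. apply_moves: Moves the arm, as the interface text tells. Its arguments: {"type":"object","properties":{"targets":{"type":"array"},"claw":{"type":"number"},"force":{"type":"number"}},"required":["targets"]}

```bash
mkdir -p pics; cat > h.py <<'E'
from bench import bot
import numpy as np, cv2
from scipy.spatial.transform import Rotation as R
def snap(n,f):
    ci=bot.camera_info(n); im,d=bot.get_image(n); cv2.imwrite(f'pics/{f}.png',im[:,:,::-1]); np.savez(f'pics/{f}.npz',im=im,d=d,K=ci['K'],P=ci['pose']); return ci,im,d
def load(f): return np.load(f'pics/{f}.npz')
def pt(z,u,v,w=0):
    d=z['d']; p=d[v-w:v+w+1,u-w:u+w+1]; p=p[p>0]; dd=np.median(p); K=z['K']
    c=np.array([(u-K[0,2])/K[0,0]*dd,-(v-K[1,2])/K[1,1]*dd,-dd,1]); return (z['P']@c)[:3]
def px(z,p):
    c=np.linalg.inv(z['P'])@np.append(p,1); K=z['K']; return K[0,0]*c[0]/-c[2]+K[0,2],K[1,1]*c[1]/c[2]+K[1,2]
def state():
    s=bot.sense(); print({k:np.round(v,4).tolist() for k,v in s.items() if k!='qd'}); return s
E
python3 - <<'E'
from h import *
state()
a=snap('top','t0'); b=snap('side','s0')
for c in(a,b): print({k:np.round(v,3).tolist() if not isinstance(v,str) else v for k,v in c[0].items()})
E
```

```text
{'t': 0.0, 'qpos': [-1.2714, 0.2771, -0.0279, 1.268, -0.0, 1.4674], 'joint_torque': [0.0025, -44.5512, 29.52, 0.0164, -0.0002, 0.0], 'ee_pos': [0.2447, -0.5742, 0.2301], 'orientation': [0.909, 1.375, -0.9067], 'wrist_force': [-0.2345, 0.9507, 0.2771], 'wrist_torque': [-0.0525, 0.0204, 0.0196], 'opening': 0.0855}
{'K': [[364.503, 0.0, 246.811], [0.0, 364.503, 192.363], [0.0, 0.0, 1.0]], 'pose': [[0.012, 0.994, -0.108, 0.43], [-1.0, 0.012, -0.001, -0.046], [0.001, 0.108, 0.994, 1.146], [0.0, 0.0, 0.0, 1.0]]}
{'K': [[374.466, 0.0, 251.518], [0.0, 374.466, 186.701], [0.0, 0.0, 1.0]], 'pose': [[0.984, 0.139, -0.115, 0.436], [-0.18, 0.718, -0.672, -0.643], [-0.011, 0.682, 0.732, 0.742], [0.0, 0.0, 0.0, 1.0]]}
```

View pics/t0.png

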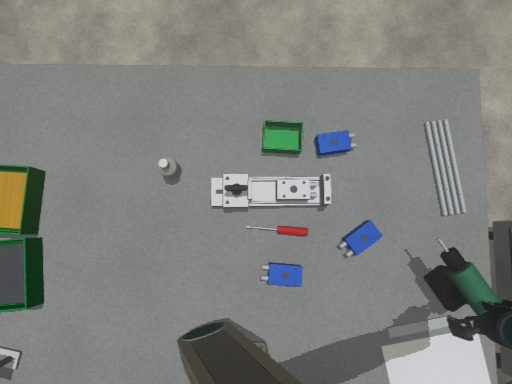

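View pics/s0.png

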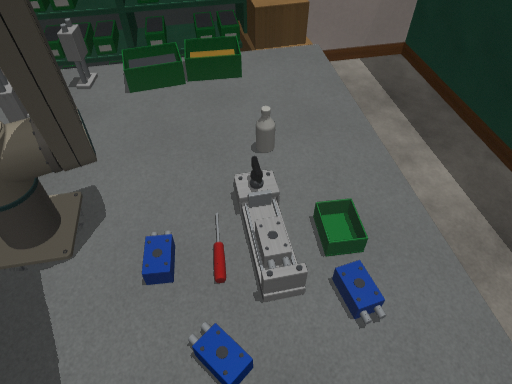

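Top view: the jig lies across the image with its end stop at right (326,190), the carriage with the black T knob at (236,188), and the grey workpiece at (293,189). The knob is the only one of its kind. The workpiece could be confused with the blue bodies at (335,142), (362,238) and (285,274), which are not meant. Bystanders are the bin (282,137), bottle (168,167) and screwdriver (280,230). Next is a close crop as the check.

```bash
python3 - <<'E'
from h import *
t=load('t0');s=load('s0')
a=cv2.resize(t['im'][165:215,200:340],None,fx=5.6,fy=5.6,interpolation=cv2.INTER_CUBIC)
b=cv2.resize(s['im'][150:300,215:325],None,fx=2,fy=2,interpolation=cv2.INTER_CUBIC)
o=np.zeros((280+300,784,3),np.uint8);o[:280]=a[:280,:784];o[280:,:220]=b
cv2.imwrite('pics/c0.png',o[:,:,::-1])
for n,u,v in [('knob',236,188),('car',228,178),('car',245,202),('wp',280,190),('wp',308,190),('stop',326,180),('stop',326,200),('rail',214,185),('bottle',165,163),('bin',282,125)]: print(n,np.round(pt(t,u,v,1),4))
# black pixels of the knob
im=t['im'].astype(int)
yy,xx=np.mgrid[175:203,222:250]
P=np.array([pt(t,u,v) if t['d'][v,u]>0 else [0,0,0] for u,v in zip(xx.ravel(),yy.ravel())])
m=(P[:,2]>.115)&(P[:,2]<.15); Q=P[m]; print(m.sum(),Q.mean(0),Q.min(0),Q.max(0))
w=cv2.minAreaRect(Q[:,:2].astype(np.float32)); print(w)
# whole jig: height > .02 
yy,xx=np.mgrid[165:215,200:340]
P=np.array([pt(t,u,v) if t['d'][v,u]>0 else [0,0,0] for u,v in zip(xx.ravel(),yy.ravel())])
Q=P[P[:,2]>.022]; Q=Q[(Q[:,0]<P[:,0].max())]; print('jig',cv2.minAreaRect(Q[:,:2].astype(np.float32)))
E
```

```text
knob [ 0.5526 -0.0142  0.1288]
car [0.59   0.0121 0.066 ]
car [ 0.5188 -0.0397  0.0637]
wp [ 0.5547 -0.1428  0.0756]
wp [ 0.5554 -0.2251  0.0784]
stop [ 0.5838 -0.2755  0.0922]
stop [ 0.5253 -0.2752  0.0907]
rail [0.573  0.0569 0.03  ]
bottle [0.6192 0.1853 0.1404]
bin [ 0.7671 -0.1531  0.0258]
130 [ 0.55422081 -0.01188579  0.1280116 ] [ 0.54733679 -0.04511785  0.11648297] [0.56178235 0.01960811 0.13353518]
((0.5547630190849304, -0.012790504842996597), (0.014242255128920078, 0.0646875649690628), 0.9453160762786865)
jig ((0.5555611252784729, -0.11125431954860687), (0.10008299350738525, 0.35494107007980347), 1.0855506658554077)
```

View pics/c0.png

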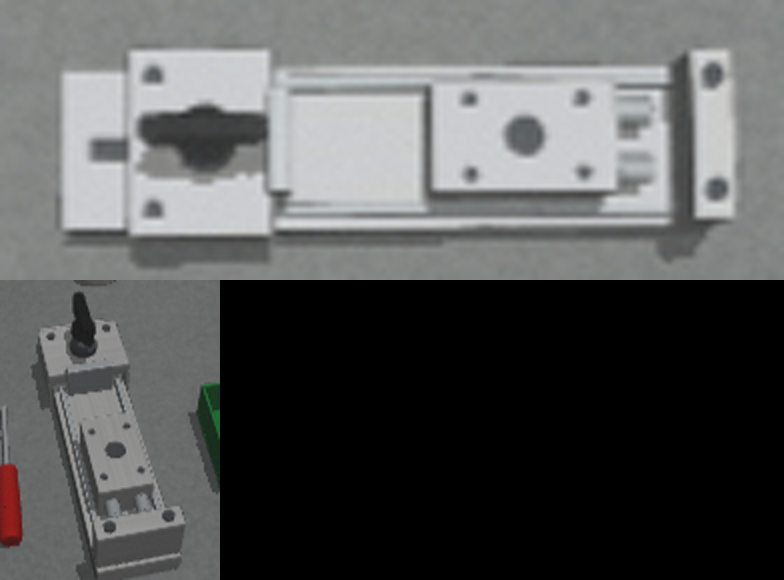

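The crop confirms the knob, with its blade along world y and its centre near (0.555, -0.0125). The workpiece is the grey body, and its rods point to the end stop at world -y. Jig x is therefore about world +y, and the carriage has about 89 mm to travel. Next I'll work out the moves.

```bash
cat >> h.py <<'E'
def plan(p,yaw_z=None):
    s=bot.sense(); M=R.from_rotvec(s['orientation']).as_matrix(); d=M.T@(np.array(p)-s['ee_pos'])/.04
    print('t',s['t'],'ee',np.round(s['ee_pos'],4),'tool x',M[:,0].round(3),'y',M[:,1].round(3),'z',M[:,2].round(3),'q',np.round(s['qpos'],3)); print('shift units',d.round(3)); 
    z=M[:,2]; print('jaw angle world deg',np.degrees(np.arctan2(z[1],z[0])))
    print('F',np.round(s['wrist_force'],2),'T',np.round(s['wrist_torque'],3),'open',s['opening'])
E
python3 - <<'E'
from h import *
plan([.5548,-.0125,.20]); plan([.5548,-.0125,.102])
E
```

```text
t 0.1 ee [ 0.2448 -0.5743  0.2302] tool x [-0.001  0.002 -1.   ] y [0.92  0.392 0.   ] z [ 0.392 -0.92  -0.002] q [-1.271  0.277 -0.028  1.268  0.     1.467]
shift units [ 0.779 12.636 -9.882]
jaw angle world deg -66.92058438896915
F [ 0.76 -0.39  0.07] T [ 0.002 -0.093 -0.024] open 0.08516978267336213
t 0.1 ee [ 0.2448 -0.5743  0.2302] tool x [-0.001  0.002 -1.   ] y [0.92  0.392 0.   ] z [ 0.392 -0.92  -0.002] q [-1.271  0.277 -0.028  1.268  0.     1.467]
shift units [ 3.229 12.635 -9.877]
jaw angle world deg -66.92058438896915
F [ 0.76 -0.39  0.07] T [ 0.002 -0.093 -0.024] open 0.08516978267336213
```

Emit:
apply_moves:
  targets:
    - [[0,1.05,-0.82],-10]
    - [[0,2.1,-1.65],-20]
    - [[0,3.15,-2.47],-30]
    - [[0,4.2,-3.3],-40]
    - [[0,5.25,-4.12],-50]
    - [[0,6.3,-4.94],-60]
    - [[0,7.37,-5.76],-70]
    - [[0,8.42,-6.6],-80]
    - [[0,9.48,-7.4],-90]
    - [[0,10.53,-8.24],-100]
    - [[0,11.6,-9.06],-110]
    - [[0,12.64,-9.88],-120]
  claw: -1
  force: 50

```text
t: 1.6
ee_pos: [0.5554, -0.0108, 0.2308]
orientation: [-0.726, 1.446, 0.729]
wrist_force: [0.5, -0.8, 0.5]
opening: 0.0854
```

```bash
python3 - <<'E'
from h import *
plan([.5548,-.0125,.20])
E
```

```text
t 1.6 ee [ 0.5554 -0.0108  0.2308] tool x [-0.001  0.002 -1.   ] y [-0.803  0.596  0.002] z [0.596 0.803 0.001] q [-0.137  0.155 -0.18   1.238  0.002  0.502]
shift units [ 0.769 -0.016 -0.044]
jaw angle world deg 53.42097537739107
F [ 0.54 -0.8   0.47] T [-0.068  0.009  0.02 ] open 0.08538413000104111
```

Emit:
apply_moves:
  targets:
    - [[0,0,-0.04],-10.6]
    - [[0,0,-0.04],-21.2]
    - [[0,0,-0.04],-31.8]
    - [[0,0,-0.04],-42.4]
    - [[0,0,-0.04],-53]
    - [[0,0,-0.04],-63.6]
    - [[0,0,-0.04],-74.2]
    - [[0,0,-0.04],-84.8]
    - [[0,0,-0.04],-95.4]
    - [[0,0,-0.04],-106]
    - [[0,0,-0.04],-116.6]
    - [[0,0,-0.04],-127.5]

```text
t: 3.1
ee_pos: [0.5539, -0.012, 0.2301]
orientation: [2.21, 0.024, -2.215]
wrist_force: [-0.4, -0.5, 0.4]
opening: 0.0855
```

```bash
python3 - <<'E'
from h import *
ci,im,d=snap('wrist','w0'); z=load('w0')
plan([.5548,-.0125,.102])
print(px(z,np.array([.5548,-.0125,.13])))
yy,xx=np.mgrid[0:384,0:512]
D=d;K=ci['K'];C=np.stack([(xx-K[0,2])/K[0,0]*D,-(yy-K[1,2])/K[1,1]*D,-D,np.ones_like(D)],-1)@ci['pose'].T
m=(D>0)&(C[...,2]>.118)&(C[...,2]<.14)&(np.hypot(C[...,0]-.555,C[...,1]+.0125)<.06)
print(m.sum(), cv2.minAreaRect(C[m][:,:2].astype(np.float32)), np.percentile(C[m],[1,50,99],axis=0).round(4))
E
```

```text
t 3.15 ee [ 0.554  -0.012   0.2301] tool x [-0.002  0.002 -1.   ] y [ 0.023 -1.    -0.002] z [-1.    -0.023  0.002] q [-0.139  0.154 -0.182  1.238  0.002 -1.733]
shift units [ 3.204  0.019 -0.028]
jaw angle world deg -178.66420484747619
F [ 0.61 -0.38 -0.15] T [0.011 0.022 0.032] open 0.08522753305523684
(np.float64(254.42854598299684), np.float64(187.6945632170401))
1132 ((0.5545649528503418, -0.011795513331890106), (0.013570934534072876, 0.06538182497024536), 0.6277674436569214) [[ 0.5478 -0.0438  0.1225  1.    ]
 [ 0.5547 -0.0137  0.1303  1.    ]
 [ 0.5615  0.0196  0.1321  1.    ]]
```

View pics/w0.png

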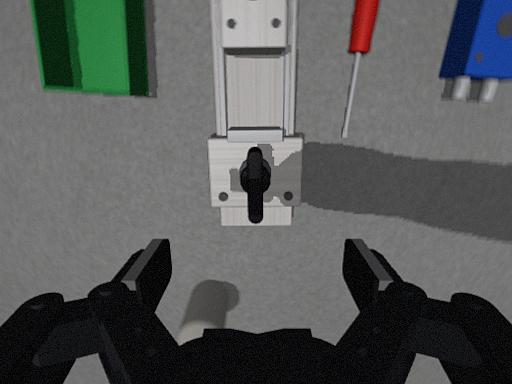

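Wrist view: the knob blade at (255,185) is centred between the fingers, aligned, with its top at z≈0.130. I'll descend and grip.

Emit:
apply_moves:
  targets:
    - [[0.6,0,-0.02],0.5]
    - [[1.3,0,-0.02],0.5]
    - [[2.0,0,-0.02],0.5]
    - [[2.6,0,-0.02],0.5]
    - [[3.0,0,-0.02],0.5]
    - [[3.18,0,-0.02],0.5]
    - [[3.18,0,-0.02],0.5]

```text
t: 4.03
ee_pos: [0.5544, -0.0117, 0.1028]
orientation: [2.212, 0.018, -2.218]
wrist_force: [-0.4, 0.3, -0.0]
opening: 0.0852
```

Emit:
apply_moves:
  targets:
    - [[0,0,0],0]
    - [[0,0,0],0]
    - [[0,0,0],0]
    - [[0,0,0],0]
    - [[0,0,0],0]
    - [[0,0,0],0]
  claw: 1
  force: 40

```text
t: 4.78
ee_pos: [0.5555, -0.0119, 0.1044]
orientation: [2.215, 0.017, -2.215]
wrist_force: [-0.3, -0.7, 5.6]
opening: 0.0131
```

```bash
python3 - <<'E'
from h import *
plan([.5548,-.0125,.102])
E
```

```text
t 4.775 ee [ 0.5555 -0.0119  0.1044] tool x [-0.     0.002 -1.   ] y [ 0.014 -1.    -0.002] z [-1.    -0.014  0.   ] q [-0.139  0.254 -0.34   0.977  0.002 -1.723]
shift units [0.06  0.015 0.017]
jaw angle world deg -179.19573137980998
F [-0.32 -0.7   5.62] T [ 0.029  0.211 -0.007] open 0.013054041864735912
```

Emit:
apply_moves:
  targets:
    - [[0,0,0],-8]
    - [[0,0,0],-16]
    - [[0,0,0],-24]
    - [[0,0,0],-32]
    - [[0,0,0],-40]
    - [[0,0,0],-40]

```text
t: 5.52
ee_pos: [0.5558, -0.0118, 0.1051]
orientation: [1.81, 0.673, -1.808]
wrist_force: [-0.8, 1.3, 3.5]
opening: 0.0133
```

```bash
python3 - <<'E'
from h import *
plan([.5548,-.0125,.102])
E
```

```text
t 5.525 ee [ 0.5558 -0.0118  0.1051] tool x [ 0.     0.002 -1.   ] y [ 0.652 -0.758 -0.001] z [-0.758 -0.652 -0.002] q [-1.38e-01  2.53e-01 -3.39e-01  9.78e-01  2.00e-03 -2.42e+00]
shift units [ 0.077 -0.003  0.03 ]
jaw angle world deg -139.28003285928082
F [-0.75  1.32  3.54] T [ 0.084  0.262 -0.004] open 0.013344124285686402
```

Emit:
apply_moves:
  targets:
    - [[0,0,0],-9]
    - [[0,0,0],-18]
    - [[0,0,0],-27]
    - [[0,0,0],-34]
    - [[0,0,0],-34]

```text
t: 6.15
ee_pos: [0.5559, -0.0116, 0.1057]
orientation: [1.407, 1.071, -1.404]
wrist_force: [-1.1, 0.6, 5.6]
opening: 0.0137
```

```bash
python3 - <<'E'
from h import *
plan([.5548,-.0318,.1045]);plan([.5548,-.0918,.1045])
E
```

```text
t 6.15 ee [ 0.5559 -0.0116  0.1057] tool x [ 0.001  0.002 -1.   ] y [ 0.964 -0.266  0.   ] z [-0.266 -0.964 -0.002] q [-1.38e-01  2.53e-01 -3.39e-01  9.78e-01  2.00e-03 -3.01e+00]
shift units [0.028 0.107 0.494]
jaw angle world deg -105.45397479880342
F [-1.14  0.6   5.63] T [0.201 0.45  0.011] open 0.013692870834148213
t 6.15 ee [ 0.5559 -0.0116  0.1057] tool x [ 0.001  0.002 -1.   ] y [ 0.964 -0.266  0.   ] z [-0.266 -0.964 -0.002] q [-1.38e-01  2.53e-01 -3.39e-01  9.78e-01  2.00e-03 -3.01e+00]
shift units [0.025 0.507 1.94 ]
jaw angle world deg -105.45397479880342
F [-1.14  0.6   5.63] T [0.201 0.45  0.011] open 0.013692870834148213
```

Emit:
apply_moves:
  targets:
    - [[0,0.035,0.12],0]
    - [[0,0.07,0.24],0]
    - [[0,0.106,0.36],0]
    - [[0,0.142,0.48],0]
    - [[0,0.177,0.6],0]
    - [[0,0.213,0.72],0]

```text
t: 6.9
ee_pos: [0.5565, -0.042, 0.1057]
orientation: [1.407, 1.07, -1.404]
wrist_force: [-0.9, 3.1, 5.1]
opening: 0.0131
```

```bash
python3 - <<'E'
from h import *
plan([.5572,-.0918,.1045])
snap('top','t1'); z=load('t1')
cv2.imwrite('pics/c1.png',cv2.resize(z['im'][165:215,200:340],None,fx=5.6,fy=5.6,interpolation=cv2.INTER_CUBIC)[:,:,::-1])
E
```

```text
t 6.9 ee [ 0.5565 -0.042   0.1057] tool x [ 0.001  0.002 -1.   ] y [ 0.964 -0.267  0.   ] z [-0.267 -0.964 -0.002] q [-1.920e-01  2.560e-01 -3.340e-01  9.800e-01  2.000e-03 -3.064e+00]
shift units [0.027 0.348 1.195]
jaw angle world deg -105.4685015040394
F [-0.87  3.14  5.14] T [ 0.486  0.326 -0.093] open 0.013145729898859291
```

View pics/c1.png

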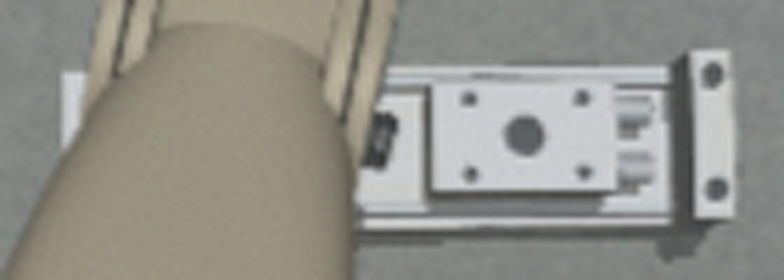

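Force along y is about 3 N, which matches the free carriage's drag, so the clamp is loose. The arm hides the knob in this picture. The workpiece's near edge is at crop column 430, not touched yet, with about 46 mm to contact. I'll slide on, with a slight roll back to stay within joint 6's range.

Emit:
apply_moves:
  targets:
    - [[0,0.028,0.096],1.5]
    - [[0,0.057,0.192],3]
    - [[0,0.085,0.288],4.5]
    - [[0,0.114,0.384],6]
    - [[0,0.142,0.48],7.5]
    - [[0,0.17,0.575],9]
    - [[0,0.199,0.671],10.5]
    - [[0,0.227,0.767],12]
    - [[0,0.256,0.863],13]
    - [[0,0.284,0.96],14]
    - [[0,0.312,1.055],15]
    - [[0,0.341,1.15],16]

```text
t: 8.45
ee_pos: [0.5573, -0.0901, 0.1054]
orientation: [1.605, 0.899, -1.6]
wrist_force: [1.9, 5.9, 0.1]
opening: 0.013
```

```bash
python3 - <<'E'
from h import *
plan([.5572,-.1018,.1045])
E
```

```text
t 8.45 ee [ 0.5573 -0.0901  0.1054] tool x [ 0.001  0.003 -1.   ] y [ 0.852 -0.523 -0.001] z [-0.523 -0.852 -0.003] q [-0.276  0.267 -0.32   0.983  0.003 -2.868]
shift units [0.022 0.15  0.251]
jaw angle world deg -121.5354340728608
F [1.95 5.88 0.14] T [ 1.07  -0.116  0.045] open 0.012972924823698745
```

Emit:
apply_moves:
  targets:
    - [[0,0.02,0.03],0]
    - [[0,0.04,0.063],0]
    - [[0,0.06,0.094],0]
    - [[0,0.08,0.125],0]
    - [[0,0.108,0.168],0]

```text
t: 9.07
ee_pos: [0.5575, -0.0974, 0.1054]
orientation: [1.606, 0.901, -1.6]
wrist_force: [1.8, 5.1, 2.2]
opening: 0.0131
```

```bash
python3 - <<'E'
from h import *
plan([.5572,-.1018,.1045])
snap('top','t2'); z=load('t2')
a=cv2.resize(z['im'][165:215,240:340],None,fx=7,fy=7,interpolation=cv2.INTER_CUBIC)
cv2.imwrite('pics/c2.png',a[:,:,::-1])
E
```

```text
t 9.075 ee [ 0.5575 -0.0974  0.1054] tool x [ 0.001  0.005 -1.   ] y [ 0.852 -0.523 -0.002] z [-0.523 -0.852 -0.004] q [-0.29   0.27  -0.317  0.985  0.005 -2.881]
shift units [0.022 0.052 0.097]
jaw angle world deg -121.52198683543544
F [1.82 5.12 2.19] T [ 0.956 -0.058 -0.057] open 0.013085958304785083
```

View pics/c2.png

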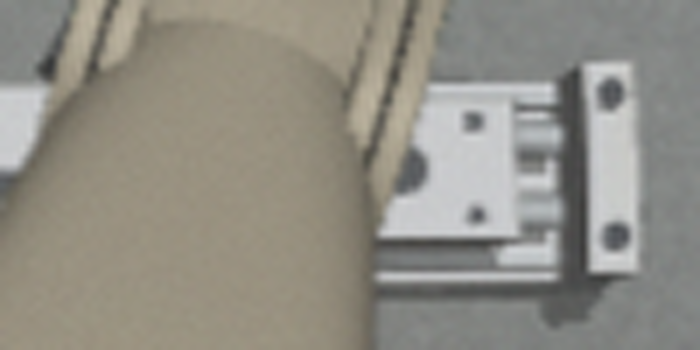

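The workpiece is moving with the jaw: its right edge went from column 310 to 314. The rods (crop column 563) are near the stop. I'll continue slowly in small steps until the force rises.

Emit:
apply_moves:
  targets:
    - [[0,0.014,0.021],0]
    - [[0,0.027,0.042],0]
    - [[0,0.04,0.063],0]
    - [[0,0.054,0.084],0]
    - [[0,0.054,0.084],0]

```text
t: 9.75
ee_pos: [0.5575, -0.1015, 0.1054]
orientation: [1.606, 0.9, -1.6]
wrist_force: [0.7, 4.9, 2.2]
opening: 0.013
```

Emit:
apply_moves:
  targets:
    - [[0,0.014,0.021],0]
    - [[0,0.027,0.042],0]
    - [[0,0.034,0.053],0]

```text
t: 10.12
ee_pos: [0.5575, -0.1018, 0.1054]
orientation: [1.608, 0.906, -1.598]
wrist_force: [1.9, 11.4, 2.1]
opening: 0.0137
```

```bash
python3 - <<'E'
from h import *
plan([.5572,-.1018,.1045])
E
```

```text
t 10.125 ee [ 0.5575 -0.1018  0.1054] tool x [ 0.001  0.009 -1.   ] y [ 0.853 -0.522 -0.004] z [-0.522 -0.853 -0.009] q [-0.3    0.272 -0.314  0.987  0.009 -2.892]
shift units [ 0.023 -0.007  0.004]
jaw angle world deg -121.47273356453988
F [ 1.91 11.43  2.09] T [ 1.717 -0.098  0.019] open 0.01366512902243492
```

Contact: motion stopped at y=-0.1018 and force rose to 11 N, about 9 N net on the workpiece. The travel of 90 mm matches the estimate. I'll hold that light push and tighten.

Emit:
apply_moves:
  targets:
    - [[0,0.026,0.043],0]
    - [[0,0.026,0.043],0]
    - [[0,0.026,0.043],9]
    - [[0,0.026,0.043],18]
    - [[0,0.026,0.043],27]
    - [[0,0.026,0.043],36]
    - [[0,0.026,0.043],45]
    - [[0,0.026,0.043],54]
    - [[0,0.026,0.043],63]
    - [[0,0.026,0.043],72]
    - [[0,0.026,0.043],81]
    - [[0,0.026,0.043],90]

```text
t: 11.62
ee_pos: [0.557, -0.1019, 0.1041]
orientation: [-1.901, 0.527, 1.907]
wrist_force: [2.6, 8.6, -5.4]
opening: 0.0129
```

```bash
python3 - <<'E'
from h import *
plan([.5575,-.1038,.1054])
E
```

```text
t 11.625 ee [ 0.557  -0.1019  0.1041] tool x [ 0.     0.013 -1.   ] y [-0.525 -0.851 -0.012] z [-0.851  0.525  0.007] q [-0.302  0.273 -0.315  0.986  0.013 -1.32 ]
shift units [-0.034  0.034 -0.036]
jaw angle world deg 148.3266072565474
F [ 2.64  8.61 -5.36] T [ 1.176 -0.74   0.171] open 0.012936918816020868
```

Emit:
apply_moves:
  targets:
    - [[0.02,0.043,-0.026],8]
    - [[0.02,0.043,-0.026],16]
    - [[0.02,0.043,-0.026],24]
    - [[0.02,0.043,-0.026],32]
    - [[0.02,0.043,-0.026],40]
    - [[0.02,0.043,-0.026],48]
    - [[0.02,0.043,-0.026],56]
    - [[0.02,0.043,-0.026],64]
    - [[0.02,0.043,-0.026],64]

```text
t: 12.75
ee_pos: [0.5567, -0.1015, 0.1031]
orientation: [-1.123, 1.242, 1.145]
wrist_force: [0.8, 12.0, 2.1]
opening: 0.013
```

```bash
python3 - <<'E'
from h import *
plan([.5575,-.1038,.1054])
print(bot.sense()['joint_torque'])
E
```

```text
t 12.75 ee [ 0.5567 -0.1015  0.1031] tool x [ 0.     0.018 -1.   ] y [-0.995  0.099  0.002] z [0.099 0.995 0.018] q [-0.303  0.274 -0.316  0.985  0.017 -0.204]
shift units [-0.059 -0.024 -0.053]
jaw angle world deg 84.33280861620408
F [ 0.76 12.04  2.13] T [ 1.249 -0.326 -0.233] open 0.013022121224295542
[ -6.39150068 -39.65236902  26.40889406  -0.5437064   -2.148761
  -0.08411083]
```

Emit:
apply_moves:
  targets:
    - [[0.02,-0.005,-0.05],8]
    - [[0.02,-0.005,-0.05],16]
    - [[0.02,-0.005,-0.05],24]
    - [[0.02,-0.005,-0.05],32]
    - [[0.02,-0.005,-0.05],40]
    - [[0.02,-0.005,-0.05],48]

```text
t: 13.5
ee_pos: [0.5568, -0.1011, 0.1024]
orientation: [-0.479, 1.506, 0.512]
wrist_force: [1.6, 10.9, 1.9]
opening: 0.0132
```

```bash
python3 - <<'E'
from h import *
plan([.5575,-.1038,.1054])
print(bot.sense()['joint_torque'])
E
```

```text
t 13.5 ee [ 0.5568 -0.1011  0.1024] tool x [ 0.001  0.022 -1.   ] y [-0.592  0.806  0.017] z [0.806 0.591 0.014] q [-0.305  0.275 -0.317  0.985  0.021  0.633]
shift units [-0.077 -0.063 -0.026]
jaw angle world deg 36.26003085480784
F [ 1.59 10.91  1.91] T [ 1.489 -0.255  0.502] open 0.013236017231206057
[ -7.06135109 -39.76428866  26.03504062  -0.46285294  -2.28338912
  -0.24949763]
```

Emit:
apply_moves:
  targets:
    - [[0,0,0],6]
    - [[0,0,0],12]
    - [[0,0,0],18]
    - [[0,0,0],24]
    - [[0,0,0],24]
    - [[0,0,0],24]

```text
t: 14.25
ee_pos: [0.5571, -0.1008, 0.1021]
orientation: [-0.15, 1.561, 0.185]
wrist_force: [3.1, 5.6, -0.4]
opening: 0.0136
```

```bash
python3 - <<'E'
from h import *
plan([.5575,-.1038,.1054])
print(bot.sense()['joint_torque'])
E
```

```text
t 14.25 ee [ 0.5571 -0.1008  0.1021] tool x [ 0.001  0.022 -1.   ] y [-0.212  0.977  0.022] z [0.977 0.212 0.006] q [-0.304  0.276 -0.317  0.984  0.022  1.053]
shift units [-0.083 -0.073 -0.005]
jaw angle world deg 12.23402528152631
F [ 3.08  5.62 -0.35] T [ 0.574 -0.312 -0.222] open 0.013567833040894981
[ -3.03945333 -41.17009163  25.81182539   0.24270846  -1.02018356
  -0.2297344 ]
```

Joint 6 reads about 0.23 N m, and the knob is about 2.9 rad past the original nip, so it is clamped hard. I'll release, rise and check.

Emit:
apply_moves:
  targets:
    - [[0,0,0],0]
    - [[0,0,0],0]
    - [[0,0,0],0]
    - [[0,0,0],0]
    - [[0,0,0],0]
    - [[0,0,0],0]
  claw: -1

```text
t: 15.0
ee_pos: [0.5571, -0.1008, 0.1021]
orientation: [-0.15, 1.561, 0.185]
wrist_force: [0.3, 1.2, 0.2]
opening: 0.0855
```

Emit:
apply_moves:
  targets:
    - [[-0.4,0,0],0]
    - [[-1,0,0],0]
    - [[-2,0,0],0]
    - [[-3,0,0],0]
    - [[-4,0.8,0],0]
    - [[-4,1.8,0],0]
    - [[-4,2.8,0],0]
    - [[-4,3.8,0],0]
    - [[-4,4,0],0]
    - [[-4,4,0],0]

```text
t: 16.25
ee_pos: [0.5232, 0.052, 0.2664]
orientation: [-0.152, 1.56, 0.185]
wrist_force: [0.3, -0.1, 0.6]
opening: 0.0852
```

```bash
python3 - <<'E'
from h import *
plan([.5575,-.1038,.1054])
snap('top','t3');snap('side','s3');snap('wrist','w3')
t=load('t3');s=load('s3');w=load('w3')
o=np.zeros((600,800,3),np.uint8)
o[:250,:700]=cv2.resize(t['im'][165:215,200:340],(700,250),interpolation=cv2.INTER_CUBIC)
o[250:,:257]=cv2.resize(s['im'][150:300,215:325],(257,350),interpolation=cv2.INTER_CUBIC)
o[250:,300:767]=cv2.resize(w['im'],(467,350))
cv2.imwrite('pics/c3.png',o[:,:,::-1])
E
```

```text
t 16.25 ee [0.5232 0.052  0.2664] tool x [ 0.002  0.022 -1.   ] y [-0.213  0.977  0.021] z [0.977 0.213 0.007] q [-0.036  0.081 -0.189  1.3    0.022  1.32 ]
shift units [ 3.941 -4.071 -0.02 ]
jaw angle world deg 12.293935785610596
F [ 0.26 -0.09  0.6 ] T [-0.067 -0.025  0.002] open 0.08516267529014639
```

View pics/c3.png

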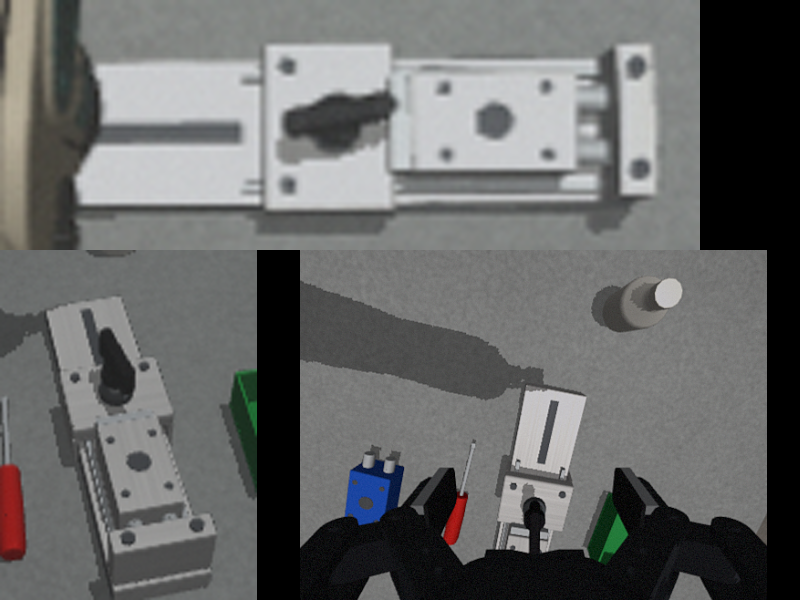

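The top view shows the jaw (crop columns 390–412) against the workpiece and the rods running to the stop. The knob is released and the bystanders are unmoved. I'll check the gaps closely with the wrist camera over the workpiece.

```bash
python3 - <<'E'
from h import *
s=bot.sense(); M=R.from_rotvec(s['orientation']).as_matrix(); P=bot.camera_info('wrist')['pose']
print('cam world',P[:3,3].round(3),'look',(-P[:3,2]).round(3),'right',P[:3,0].round(3))
print('cam off in tool',(M.T@(P[:3,3]-s['ee_pos'])).round(4))
for c in([.557,-.155,.32],[.557,-.205,.32]): print((M.T@(np.array(c)-P[:3,3])/.04).round(2))
E
```

```text
cam world [0.507 0.12  0.41 ] look [ 0.063 -0.262 -0.963] right [0.977 0.212 0.006]
cam off in tool [-0.1431  0.0737 -0.0009]
[ 2.11 -7.02 -0.23]
[ 2.08 -8.25 -0.5 ]
```

Emit:
apply_moves:
  targets:
    - [[0.2,-1.2,-0.03],0]
    - [[0.4,-2.4,-0.06],0]
    - [[0.7,-3.6,-0.1],0]
    - [[1,-4.8,-0.14],0]
    - [[1.4,-5.8,-0.17],0]
    - [[1.8,-6.4,-0.19],0]
    - [[2.2,-6.9,-0.2],0]
    - [[2.3,-6.9,-0.2],0]
    - [[2.3,-6.9,-0.2],0]

```text
t: 17.52
ee_pos: [0.5735, -0.2174, 0.1675]
orientation: [-0.149, 1.562, 0.185]
wrist_force: [0.1, 0.3, -0.1]
opening: 0.0858
```

```bash
python3 - <<'E'
from h import *
plan([.5575,-.1038,.1054])
snap('wrist','w4');w=load('w4'); print(w['P'][:3,3])
for p in ([.557,-.147,.074],[.557,-.268,.055]): print(px(w,np.array(p)))
cv2.imwrite('pics/w4b.png',cv2.resize(w['im'],(800,600),interpolation=cv2.INTER_CUBIC)[:,:,::-1])
E
```

```text
t 17.525 ee [ 0.5735 -0.2174  0.1675] tool x [ 0.     0.023 -1.   ] y [-0.212  0.977  0.022] z [0.977 0.211 0.005] q [-0.478  0.301 -0.132  1.148  0.02   0.88 ]
shift units [1.617 2.826 0.203]
jaw angle world deg 12.208385425552517
F [ 0.12  0.26 -0.12] T [-0.008 -0.009 -0.03 ] open 0.08577250896675158
[ 0.55691049 -0.1488265   0.3121431 ]
(np.float64(255.77578734114266), np.float64(104.17109705045951))
(np.float64(228.81737383700587), np.float64(233.6122004982147))
```

View pics/w4b.png

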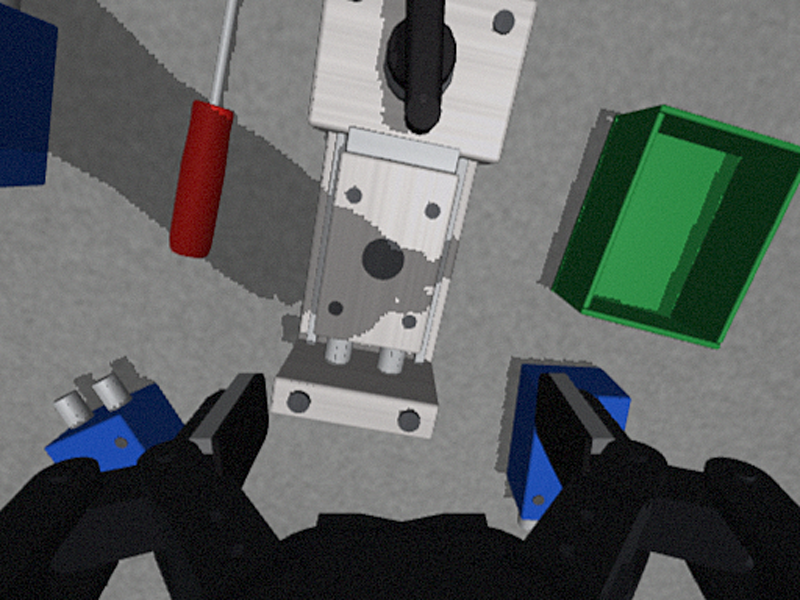

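Jaw against workpiece at (405,165) and rods against the stop at (338,360) and (390,372): no visible gap in either place. I'll check with depth numbers along lines through the jaw, body and rods.

```bash
python3 - <<'E'
from h import *
w=load('w4');D=w['d'];K=w['K'];yy,xx=np.mgrid[0:384,0:512]
C=(np.stack([(xx-K[0,2])/K[0,0]*D,-(yy-K[1,2])/K[1,1]*D,-D,np.ones_like(D)],-1)@w['P'].T)[...,:3]
# jig-aligned coords
a=np.radians(1.0); X=C[...,0]*np.cos(a)+C[...,1]*np.sin(a); Y=-C[...,0]*np.sin(a)+C[...,1]*np.cos(a); Z=C[...,2]
off=.557*np.sin(a); Y=Y+off
xc=.557*np.cos(a)-.15*np.sin(a)
ok=D>0
def st(n,m,q=(1,50,99)):
    print(n,m.sum(),'Y',np.percentile(Y[m],q).round(4),'Z',np.percentile(Z[m],q).round(4),'X',np.percentile(X[m],q).round(4))
st('jaw top',ok&(abs(X-xc)<.02)&(Z>.070)&(Z<.0765)&(Y>-.17)&(Y<-.12))
st('wp top',ok&(abs(X-xc)<.02)&(Z>.0765)&(Z<.083)&(Y<-.13)&(Y>-.25))
st('stop face',ok&(abs(X-xc)<.035)&(Z>.055)&(Z<.08)&(Y<-.255))
st('stop top',ok&(abs(X-xc)<.035)&(Z>.087)&(Y<-.25)&(Y>-.32))
st('rods',ok&(abs(X-xc)<.025)&(Z>.048)&(Z<.068)&(Y<-.247)&(Y>-.262))
for u in (216,250):
    print([(v,*(C[v,u]*1000).round(0).astype(int),*w['im'][v,u]) for v in range(214,246,2)])
E
```

```text
jaw top 832 Y [-0.1468 -0.1409 -0.135 ] Z [0.0728 0.0745 0.0761] X [0.5348 0.5541 0.5738]
wp top 5850 Y [-0.243  -0.1916 -0.1478] Z [0.077  0.0787 0.0802] X [0.5347 0.5541 0.5739]
stop face 1236 Y [-0.2676 -0.2668 -0.2554] Z [0.0554 0.0644 0.0797] X [0.5202 0.5538 0.5882]
stop top 2031 Y [-0.2879 -0.2757 -0.2666] Z [0.0874 0.0906 0.0944] X [0.5201 0.5539 0.5886]
rods 375 Y [-0.2618 -0.2565 -0.2506] Z [0.0557 0.0623 0.0644] X [0.5315 0.5465 0.5783]
[(214, np.int64(543), np.int64(-241), np.int64(80), np.uint8(124), np.uint8(122), np.uint8(120)), (216, np.int64(543), np.int64(-243), np.int64(79), np.uint8(105), np.uint8(103), np.uint8(103)), (218, np.int64(543), np.int64(-251), np.int64(65), np.uint8(182), np.uint8(184), np.uint8(186)), (220, np.int64(543), np.int64(-253), np.int64(64), np.uint8(175), np.uint8(176), np.uint8(180)), (222, np.int64(544), np.int64(-255), np.int64(65), np.uint8(161), np.uint8(163), np.uint8(165)), (224, np.int64(544), np.int64(-257), np.int64(63), np.uint8(175), np.uint8(178), np.uint8(180)), (226, np.int64(544), np.int64(-259), np.int64(63), np.uint8(177),
[... 1730 characters left out ...]
np.uint8(179), np.uint8(177)), (232, np.int64(576), np.int64(-258), np.int64(64), np.uint8(176), np.uint8(179), np.uint8(183)), (234, np.int64(576), np.int64(-261), np.int64(63), np.uint8(173), np.uint8(175), np.uint8(176)), (236, np.int64(577), np.int64(-262), np.int64(64), np.uint8(175), np.uint8(179), np.uint8(178)), (238, np.int64(577), np.int64(-264), np.int64(63), np.uint8(151), np.uint8(153), np.uint8(155)), (240, np.int64(577), np.int64(-267), np.int64(63), np.uint8(72), np.uint8(70), np.uint8(69)), (242, np.int64(578), np.int64(-267), np.int64(66), np.uint8(76), np.uint8(74), np.uint8(77)), (244, np.int64(577), np.int64(-266), np.int64(72), np.uint8(76), np.uint8(77), np.uint8(74))]
```

The jaw face is at about -0.147 and the stop face at about -0.267, so 120 mm apart. That equals the workpiece's length, and the rods run on to the stop face without a break. Handing in.

```bash
python3 -c "
from bench import bot
print(bot.close_job())"
```

```text
the job is handed in; nothing more can be done
None
```

I loosened the clamp knob and slid the carriage about 90 mm by the knob until the workpiece met the end stop. I then screwed the knob down hard in a single grasp, let go, and handed the job in at about 17.6 s of the 67 s allowed. No verdict was reported.

- **Clamp freed:** I turned the knob back 74°, after which the carriage slid with about 3 N, close to its stated free drag. The shoe's force could not be measured directly.
- **Push:** the wrist force was about 11–12 N at the stop and while tightening.
- **Clamp hard:** the knob ended about 2.9 rad past its first position, with joint 6 reading about 0.23 N m. The wrist-torque readings were too noisy to confirm this; they swung between +0.5 and -0.2 N m.
- **Snug fit:** wrist-camera depth puts jaw and stop 120 mm apart, which is the workpiece's length. No gap shows at either end, to within about 1 mm. The tool's position drifted about 1 mm back during the last turns, probably from tilt and grip offset, since the images showed no gap.
- **Let go:** the gripper was open and above the jig with wrist force near zero. Bin, bottle and screwdriver were not touched and look unmoved in the pictures.

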